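Trip test of the bench supply's residual-current switch

ROBOT

A 7-joint arm with a two-finger parallel gripper is mounted at the origin on a cart in front of the work surface, level with it; the furniture and walls round the work are solid. World frame = base frame: x ahead of the robot, y to its left, z up, the work surface at z = 0. Lengths are in mm, angles in rad, forces in N, time in s.
With the tool pointing down it reaches from about 400 to 850 mm from the base axis. Payload 4.5 kg.
Tool frame: the origin (TCP) lies between the finger pads; the fingertips stand 14 mm ahead of it and the grasp point (between the pads) lies 5 mm behind it (manip.tip_extent is the distance from the TCP to the fingertips, in mm); z points along the fingers, y is the line along which they close (so a half turn about z gives the same grasp; the last joint's range is limited). The gripper opens to 85 mm and grips with 20 to 120 N. Pads are 22 mm wide; open, the fingers measure 114 mm over their backs; the gripper's body (76 mm by 85 mm) begins 54 mm behind the grasp point. The pads swing forward as they close: fully open they stand 13 mm farther back than shut.
Start: joints at [1.264, 0.689, -0.195, 1.565, 0.157, 0.902, -0.215], TCP at [208.931, -589.069, 224.917] pointing down, gripper open.
Joint ranges: [-3.01, 3.01], [-0.46, 2.08], [-1.47, 1.51], [0.13, 2.56], [-1, 4.14], [0.04, 2.09], [-2.66, 2.66]. Speed limits (rad/s): [2.57, 2.57, 3.14, 3.14, 3.14, 3.14, 3.14].

INTERFACE

Orientations are given as a rotation vector (axis times angle).
In Python, from bench import manip gives the robot as it stands.
- The arm moves only by the tool move_arm, never from a script. Its argument "targets" is a list of rows, each a list of 6 numbers: the shift along the tool's x, y, z in units of 40 mm (1.0 is 40 mm), then the turn, a rotation vector about the tool's x, y, z in units of 5 degrees (1.0 is 5 degrees). A call has 1 to 10 rows; each row shifts and turns the commanded pose from where the row before left it, along the tool's axes as they then stand; what a row does not reach is not made up. A row lasts 1/10 s, in which the tool goes at most 50 mm and 8.59 degrees, less where a joint would pass 70% of its speed; a pose out of reach is approached as far as the arm can. A call is refused whole if a number of a shift passes 1 or a number of a turn 1, either way. A call with a gripper value outside its range is refused whole. "grip" is the gripper's target within -1 to 1 (shut at 1, half-way at 0, fully open at -1), set as the call begins (left out, the last holds). The fingers move at their own pace and stop on an object; the grip force is fixed at half the most. Time passes only in rows, so rows that do not move let the fingers close. It gives the time, the measured TCP pose, the force, the opening and the grip force at its end, in the units of the state.
- manip.get_state(): the state, without advancing time (a new reading comes with each control period).
- manip.capture(name): name is "scene" or "top"; returns (picture, depth): 400x640x3 uint8, red, green, blue; 400x640 float32, mm along the optical axis (not along the pixel's ray), 0 where there is no reading.
- manip.camera_info(name): a dict with "mtx" (3x3 intrinsics, pixels), "k1" (the pictures are not rectified: a ray, as slopes to the right and down, at radius r is drawn at 1 + k1 r^2 times it, then the intrinsics apply), "rvec" (rotation vector, rad) and "tvec" (3), from world to camera coordinates, as OpenCV has them. Camera axes: x right, y down, z forward; pixel columns grow to the right and rows downward; lengths in mm; the calibration is good to about 2 mm. A picture is of the moment at which its call begins. camera_info takes no time and is no camera call.
- manip.finish_job(): hands the job in; it is judged then, once.
The state is a dict: "time_s": time; "qpos": joint angles; "qd": joint speeds; "joint_torque": joint torques, N m; "tcp_pos": TCP position; "eef_rot": TCP orientation; "force": force on the tool from outside, world axes, zero at the start; "wrist_torque": the same for the moment, N m; "gripper_width": finger opening in mm; "gripper_force": force on a finger pad.
Only numpy, scipy, OpenCV 4.12 (cv2) and the standard library are available. Lean on these libraries where they do the work, as an engineer would, in place of code of your own. Each camera call takes 0.05 s, during which the arm holds its last target. There are 200 camera calls.

TASK

Do the trip test on the residual-current switch of the grey bench supply box (the module with the blue lever): slide its red shutter all the way down, press the yellow test button gently until the blue lever drops, then lift the lever again, without forcing it, until it latches and stays up by itself. Finally slide the shutter fully home over the button, and leave the neighbouring black lever and the things on the bench as they are.

Things in the scene. Friction and masses are not known exactly. Their poses are not given: they have to be found in the camera images.
- console: grey bench supply box, 124x218x220 mm, fixed; origin: centre of underside, x away from the robot, z up. Its panel slopes 35 deg from horizontal, rising away from the robot, and carries two white modules side by side (rcd and breaker, either order). Its canopy, underside 214 mm up, reaches forward to x=-7.5 mm, right over the button: the tool must tilt like the panel, 25 deg or more from vertical
- rcd: residual-current switch: the white module (100 mm wide, 128 mm up the slope) with blue lever, red shutter and yellow button; fixed. Origin: centre of its face; axes upright, as the console's. On the face from the origin: lever pivot 26 mm to the right and 6 mm beneath the face; button centre 26 mm to the left, 5 mm up the slope
- breaker: neighbouring ordinary breaker, same white module with a black lever and a blank plate, no button; fixed. Origin and axes as the rcd's
- shutter_grip (a point): centre of the black ribbed grip block on the red shutter. Axes: x up the slope, y left along the panel, z straight out of the panel (35 deg from vertical, leaning to the robot). Block 10 (x) by 12 (y) by 15 mm (z); it stands on the flat shutter top, 7.5 mm below this point and 13 mm above the module face. Shutter 34 mm (x) by 36 mm (y); closed, it covers the button
- shutter (a joint): slide of the red shutter in m: 0 closed (stop), 0.044 fully open (stop), growing down the slope toward the robot; about 2 N of friction, stays where it is left; starts at 0 to 0.004
- test_button_top (a point): centre of the top of the round yellow test button, 18 mm across; its top stands 9.5 mm above the face. Axes: x up the slope, y left along the panel, z straight out of the panel
- test_button (a joint): travel of the test button in m: 0 out, 0.008 pressed to its hard stop; a spring pushes it out with 2 N at 0, 4.6 N at 0.0035 and 8 N at the stop. At about 3 to 4 mm it trips the switch and the blue lever drops. As the lever is lifted past its catch the button dips for a moment
- trip_lever_tip (a point): end of the blue lever, 35 mm from its pivot; lever 16 mm wide, 8 mm thick. Up, it stands 23 mm above the face and 20 mm up the slope from the pivot; dropped, as high and 20 mm down the slope. Axes turn with the lever; when up, x is up the slope, y left, z out of the panel
- trip_lever (a joint): angle of the blue lever in rad: 0 up and latched, 1.2 dropped (stop), -0.15 upper stop. Sprung downward (0.085 N m at 0, 0.025 at 1.2). Push it from below up the slope, past a springy catch to -0.05 or beyond with the button free: it then stays up near 0 when let go, else it drops again. Near its root this takes up to about 12 N before the stop, less near the tip
- breaker_lever_tip (a point): end of the breaker's black lever, 35 mm from its pivot, shaped and placed as the blue one
- breaker_lever (a joint): angle of the black lever in rad: 0 up, 1.2 down; held by friction; must stay up
- loupe_mid (a point): centre of a black loupe standing on the bench, 36 mm across, 47 mm tall; loose bystander
- hardness_block_mid (a point): centre of a round steel hardness block lying on the bench, 60 mm across, 15 mm high; loose bystander
- sample_mid (a point): centre of a round brown alloy sample on the bench, 45 mm across, 20 mm high; loose bystander

How it is judged (in metres and radians):
On the way, in this order (a step that is already met when the one before it is completed fails the run):
1. the shutter is slid all the way down (within 5 mm), with the lever still up (value of joint shutter above 0.039 m and value of joint trip_lever below 0.15 rad), for 0.1 s.
2. the test button is pressed and the blue lever has dropped (value of joint test_button above 0.002 m and value of joint trip_lever above 1 rad).
3. the blue lever is up again, latched, and let go (value of joint trip_lever below 0.15 rad and value of joint test_button below 0.002 m and contact force between the fingers and rcd below 0.2 N), for 0.2 s.
At the end, for the whole second after the job is handed in: The shutter is home over the button (within 5 mm of its stop), the blue lever stays up by itself (within 0.15 rad of its latched position), the button is out (within 2 mm) and the black lever is up (within 0.15 rad) (value of joint shutter below 0.005 m and value of joint each of trip_lever, breaker_lever below 0.15 rad and value of joint test_button below 0.002 m); the robot touches nothing.
It fails at once if the test button is pressed with more than 35 N (contact force between anything else and test_button_c0 above 35 N).
It fails at once if the blue lever is forced with more than 35 N (contact force between anything else and trip_lever_c0 above 35 N or contact force between anything else and trip_lever_c1 above 35 N).
It fails at once if the arm or gripper knocks the supply box or its canopy (over 30 N) (contact force between the arm and console above 30 N).
It fails at once if the neighbouring black lever is moved (value of joint breaker_lever above 0.3 rad or value of joint breaker_lever below -0.14 rad).
It fails at once if a bystander on the bench is shoved by more than 20 mm (distance of any of loupe_mid, hardness_block_mid, sample_mid from where it was at the start of the episode above 0.02 m).
It also fails if it takes over 61 s, if anything falls off the work surface, if the arm or the gripper's body presses on something with over 40 N, if the wrist force passes 120 N, or if a joint passes its speed limit or range.

## Working session

There is one attempt and no reset: what is moved stays moved. The work goes in short steps, Python scripts to look and compute and a tool call to move; the robot and the scene stay as the last step left them, time stands still between calls to the robot, and variables do not carry over. Pictures are saved under pics/ and viewed, at most 10 in all, crops included, and the job is handed in when it is done.

Besides the shell and the picture viewer there is one more tool, called after "Call:" as a command line: name --pt "numbers of a row" for each row, then --argument value for the rest. move_arm: Moves the arm, as the interface text tells. Its arguments: {"type":"object","properties":{"targets":{"type":"array","items":{"type":"array","items":{"type":"number"}}},"grip":{"type":"number"}},"required":["targets"]}

```bash
ls; mkdir -p pics; python3 - <<'E'
from bench import manip
import cv2,numpy as np
for n in("scene","top"):
    p,d=manip.capture(n); np.savez(f"{n}0.npz",p=p,d=d,**{k:np.array(v) for k,v in manip.camera_info(n).items()})
    cv2.imwrite(f"pics/{n}0.png",p[:,:,::-1]); print(n,manip.camera_info(n))
print(manip.get_state())
E
```

```text
pics
scene {'mtx': array([[421.44083205,   0.        , 325.21287718],
       [  0.        , 421.44083205, 202.88419067],
       [  0.        ,   0.        ,   1.        ]]), 'k1': -0.07471452999833444, 'rvec': array([ 0.65978415, -2.32269608,  1.48750413]), 'tvec': array([469.03612279, 178.80979689, 689.57652047])}
top {'mtx': array([[440.50603891,   0.        , 323.27705954],
       [  0.        , 440.50603891, 195.45861148],
       [  0.        ,   0.        ,   1.        ]]), 'k1': -0.12657868816631562, 'rvec': array([ 2.11725139, -2.12980744,  0.13614608]), 'tvec': array([ 78.5738182 , 493.92331745, 857.88869344])}
{'time_s': 0.1, 'qpos': array([ 1.2637776 ,  0.68990812, -0.19455083,  1.56626103,  0.15731369,
        0.9024713 , -0.21514751]), 'qd': array([-0.00045666, -0.00170722, -0.00026406, -0.00373856, -0.00032699,
       -0.00069895, -0.00067714]), 'joint_torque': array([-3.05287489e-03, -5.40601516e+01, -1.27133947e+00, -1.58984149e+01,
        9.35252756e-03,  4.45951257e-03,  2.67182406e-05]), 'tcp_pos': array([ 208.68402619, -588.49985633,  224.15442806]), 'eef_rot': array([-3.09448662e+00, -5.32595250e-01,  6.06638366e-04]), 'force': array([-0.28437882,  0.68513007,  0.89697439]), 'wrist_torque': array([ 0.04855499, -0.03249478, -0.01035205]), 'gripper_force': 0.0, 'gripper_width': 85.53816213451998}
```

View pics/scene0.png

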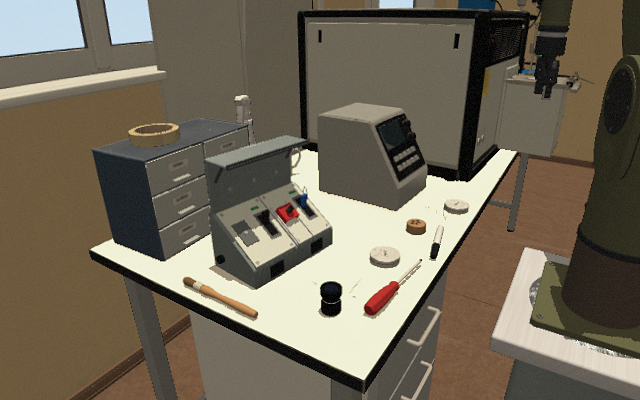

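View pics/top0.png

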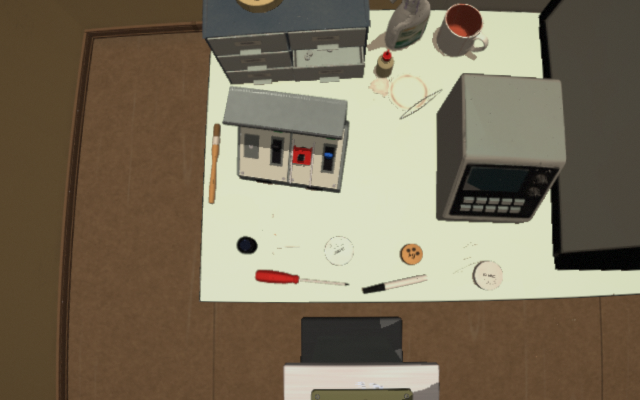

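The scene view shows the grey box at about (265,210), with the rcd on the right-hand side. In the top view the red shutter is at (302,155), the blue lever at (329,153) and the black lever at (276,150). Next I'll get their positions from depth and colour.

```bash
cat > h.py <<'E'
import numpy as np,cv2
from bench import manip
from scipy.spatial.transform import Rotation as R
def load(n,live=True,f=None):
    if live: p,d=manip.capture(n); c=manip.camera_info(n)
    else: z=np.load(f"{n}0.npz"); p,d=z["p"],z["d"]; c=z
    return p,d,c
def cloud(d,c):
    h,w=d.shape; u,v=np.meshgrid(np.arange(w),np.arange(h))
    uv=np.stack([u,v],-1).reshape(-1,1,2).astype(float)
    s=cv2.undistortPoints(uv,np.array(c["mtx"]),np.array([c["k1"],0,0,0,0.])).reshape(h,w,2)
    X=np.dstack([s*d[...,None],d]); Rm=cv2.Rodrigues(np.array(c["rvec"]))[0]
    return (X-np.array(c["tvec"]))@Rm
E
python3 - <<'E'
from h import *
for n in("scene","top"):
    p,d,c=load(n,False); W=cloud(d,c); hsv=cv2.cvtColor(p,cv2.COLOR_RGB2HSV)
    H,S,V=[hsv[...,i].astype(int) for i in range(3)]
    box=(abs(W[...,0]-650)<250)&(W[...,2]>50)&(W[...,2]<260)&(d>0)
    roi=np.zeros_like(box); 
    if n=="top": roi[85:195,220:352]=1
    else: roi[130:290,200:335]=1
    for nm,m in(("red",((H<8)|(H>172))&(S>150)&(V>80)),("blue",(H>100)&(H<125)&(S>150)&(V>60)),("dark",(V<45))):
        m=m&roi&box; q=W[m]; ys,xs=np.nonzero(m)
        print(n,nm,m.sum(),"px",xs.mean().round(1),ys.mean().round(1),np.median(q,0).round(1),q.min(0).round(),q.max(0).round())
    m=roi&(S<60)&(V>110)&box
    q=W[m]
    # ransac plane ~35deg
    rng=np.random.default_rng(0);best=0
    for _ in range(1000):
        a=q[rng.choice(len(q),3,False)]; nn=np.cross(a[1]-a[0],a[2]-a[0]); L=np.linalg.norm(nn)
        if L<100: continue
        nn/=L; nn*=np.sign(nn[2])
        if abs(nn[2]-np.cos(np.radians(35)))>.06: continue
        i=abs((q-a[0])@nn)<1.5
        if i.sum()>best: best=i.sum();bi=i
    qq=q[bi]; ce=qq.mean(0); nn=np.linalg.svd(qq-ce,full_matrices=False)[2][2]; nn*=np.sign(nn[2])
    print(n,"plane",best,ce.round(1),nn.round(3),"tilt",np.degrees(np.arccos(nn[2])).round(2),"yaw",np.degrees(np.arctan2(-nn[1],-nn[0])).round(2), qq.min(0).round(),qq.max(0).round())
    # canopy top / bench points
    q=W[roi&(W[...,2]>205)&(W[...,2]<235)]; r=cv2.minAreaRect(q[:,:2].astype(np.float32)); print("canopy",r,np.median(q[:,2]), cv2.boxPoints(r).round(0).tolist())
    bz=W[(d>0)&(abs(W[...,2])<15)&(W[...,0]>400)&(W[...,0]<700)][:,2]; print("bench z",np.median(bz))
p,d,c=load("top",False); 
for s,rng in(("top",(slice(85,200),slice(220,360))),("scene",(slice(130,290),slice(200,340)))):
    p=load(s,False)[0]; cv2.imwrite(f"pics/crop_{s}.png",cv2.resize(p[rng][:,:,::-1],None,fx=5 if s=='top' else 3.7,fy=5 if s=='top' else 3.7,interpolation=cv2.INTER_CUBIC))
E
```

```text
scene red 216 px 286.0 212.7 [565.5 126.2  89.1] [551. 101.  76.] [586. 137. 106.]
scene blue 62 px 303.3 199.8 [562.8  68.9  97.8] [559.  60.  84.] [569.  73. 110.]
scene dark 655 px 269.3 186.7 [580.1 164.  103.5] [ 543. -424.   51.] [899. 243. 220.]
scene plane 2591 [580.2 154.1  82.2] [-0.566  0.087  0.82 ] tilt 34.95 yaw -8.72 [517.  31.  50.] [656. 250. 126.]
canopy ((704.4480590820312, 123.39328002929688), (208.1102752685547, 260.72833251953125), 81.587646484375) 217.46351633265922 [[560.0, 40.0], [818.0, 1.0], [849.0, 207.0], [591.0, 245.0]]
bench z -1.139095570523134
top red 248 px 301.8 155.1 [567.1 114.7  95.9] [550.  97.  83.] [583. 134. 105.]
top blue 36 px 328.2 154.7 [561.7  64.2 109.6] [559.  57.  89.] [573.  72. 113.]
top dark 401 px 299.5 153.4 [571.6 156.7  86.4] [542.  50.  66.] [599. 178. 222.]
top plane 1929 [564.1 139.2  74.9] [-0.566  0.09   0.82 ] tilt 34.94 yaw -9.04 [514.  33.  50.] [620. 249. 116.]
canopy ((610.701171875, 135.23031616210938), (206.32537841796875, 71.84214782714844), 81.69942474365234) 220.362097515799 [[560.0, 38.0], [631.0, 28.0], [661.0, 232.0], [590.0, 242.0]]
bench z 0.17379469218217494
```

View pics/crop_top.png

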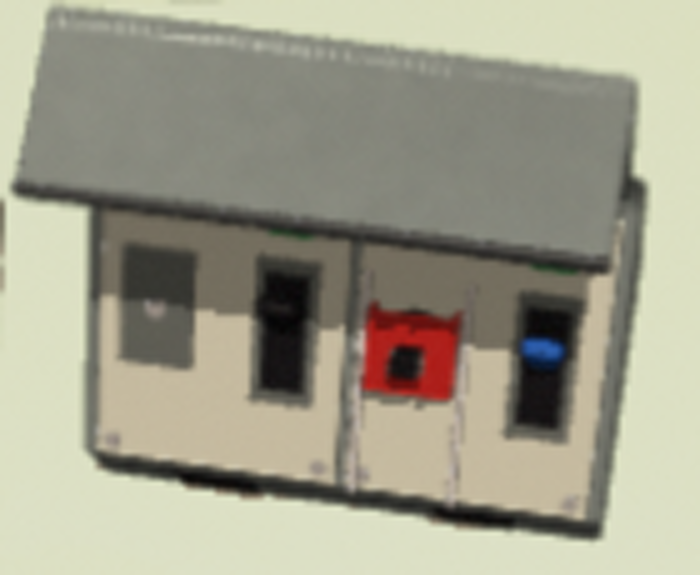

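View pics/crop_scene.png

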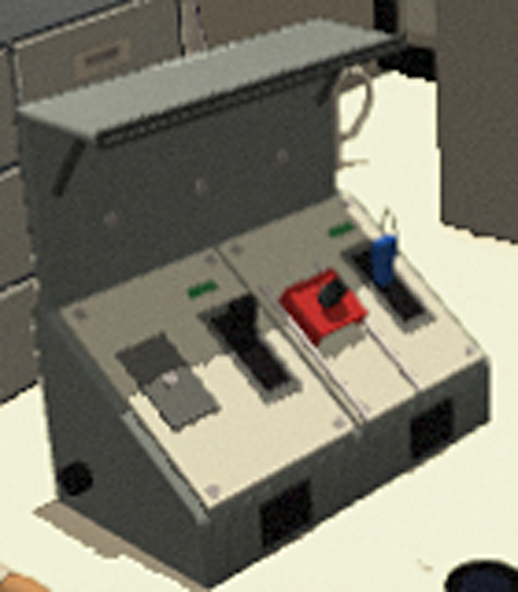

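The crops show the shutter closed, its black grip near its lower edge at (405,365) in the top crop, and both levers up. Next I'll express these features in panel coordinates.

```bash
cat >> h.py <<'E'
psi,t=np.radians(-8.8),np.radians(35)
Xp=np.array([np.cos(t)*np.cos(psi),np.cos(t)*np.sin(psi),np.sin(t)])
Yp=np.array([-np.sin(psi),np.cos(psi),0]); Zp=np.cross(Xp,Yp)
P=np.c_[Xp,Yp,Zp]   # panel->world
O=np.array([567.,112.,0.])
E
python3 - <<'E'
from h import *
for n in("scene","top"):
    p,d,c=load(n,False); W=cloud(d,c); q=(W-O)@P; hsv=cv2.cvtColor(p,cv2.COLOR_RGB2HSV)
    H,S,V=[hsv[...,i].astype(int) for i in range(3)]
    Rm=cv2.Rodrigues(np.array(c["rvec"]))[0]; print(n,"cam",(-Rm.T@np.array(c["tvec"])).round())
    roi=(abs(q[...,0]-50)<90)&(abs(q[...,1]-30)<130)&(d>0)
    w=roi&(S<60)&(V>110)&(abs(W[...,2]-80)<60); hh=q[...,2][w]; hs,e=np.histogram(hh,bins=np.arange(50,110,1)); f=e[hs.argmax()]+.5
    print("face h",f, "hist",dict(zip(e[:-1][hs>80],hs[hs>80])))
    for nm,m in(("red",((H<8)|(H>172))&(S>150)&(V>60)),("blue",(H>98)&(H<128)&(S>120)&(V>50)),("grip",(V<50)&(q[...,2]>f+16)&(q[...,2]<f+32)&(abs(q[...,1])<25)),("blk",(V<50)&(q[...,2]>f+5)&(q[...,2]<f+35)&(abs(q[...,1]-50)<22))):
        m=m&roi; a=q[m]
        if nm=="red": print(" redtop h",np.median(a[a[:,2]>f+8][:,2])-f)
        a[:,2]-=f; print(nm,m.sum(),"x,y,h pct5/50/95",np.percentile(a,[3,50,97],axis=0).round(1).tolist())
    m=roi&(S<60)&(V>100)&(abs(q[...,2]-f)<3); a=q[m]; print("face ext",np.percentile(a,[.3,99.7],axis=0).round(1).tolist())
p,d,c=load("top",False); W=cloud(d,c); hsv=cv2.cvtColor(p,cv2.COLOR_RGB2HSV)
for nm,(u,v) in dict(loupe=(247,245),block=(339,250),sample=(411,254),meter=(500,120),driver=(275,277)).items(): print(nm,W[v,u].round())
E
```

```text
scene cam [102. 715. 453.]
face h 63.5 hist {np.int64(61): np.int64(270), np.int64(62): np.int64(797), np.int64(63): np.int64(1236), np.int64(64): np.int64(940), np.int64(65): np.int64(343), np.int64(66): np.int64(116)}
 redtop h 12.861418294111601
red 221 x,y,h pct5/50/95 [[35.0, -9.5, 3.2], [48.1, 14.1, 12.6], [66.3, 23.1, 15.6]]
blue 66 x,y,h pct5/50/95 [[50.5, -52.1, 2.4], [58.9, -43.2, 15.2], [65.6, -40.1, 26.1]]
grip 27 x,y,h pct5/50/95 [[46.3, 3.6, 18.1], [49.5, 9.0, 25.2], [53.2, 11.7, 28.1]]
blk 75 x,y,h pct5/50/95 [[54.3, 52.5, 5.6], [60.7, 59.4, 16.5], [67.7, 64.6, 23.4]]
face ext [[-14.7, -70.5, 60.7], [112.8, 133.5, 66.4]]
top cam [351.  48. 928.]
face h 65.5 hist {np.int64(62): np.int64(133), np.int64(63): np.int64(394), np.int64(64): np.int64(680), np.int64(65): np.int64(900), np.int64(66): np.int64(619), np.int64(67): np.int64(305), np.int64(68): np.int64(119)}
 redtop h 12.774167321316867
red 252 x,y,h pct5/50/95 [[36.0, -13.0, 10.1], [55.3, 2.6, 12.8], [67.7, 20.6, 16.2]]
blue 45 x,y,h pct5/50/95 [[55.7, -55.6, 1.6], [63.7, -47.8, 22.4], [68.7, -38.8, 25.3]]
grip 29 x,y,h pct5/50/95 [[47.7, -0.8, 21.6], [52.9, 3.7, 26.3], [56.6, 8.7, 28.6]]
blk 50 x,y,h pct5/50/95 [[53.4, 48.6, 6.3], [66.5, 55.0, 20.6], [70.4, 63.3, 25.1]]
face ext [[-14.3, -72.0, 62.6], [95.1, 132.0, 68.4]]
loupe [394. 229.  48.]
block [384.  44.  16.]
sample [ 375. -103.   19.]
meter [ 592. -230.  221.]
driver [330. 175.  24.]
```

```bash
cat >> h.py <<'E'
F=64.5
def Rt(tilt=40):
    a=np.radians(tilt-35); z=-np.cos(a)*Zp+np.sin(a)*Xp  # leans handle toward robot
    y=-Yp; return np.c_[np.cross(y,z),y,z]
def tipworld(x,y,h,tilt=40): return O+P@[x,y,F+h]-14*Rt(tilt)[:,2]
def st():
    s=manip.get_state(); Rc=R.from_rotvec(s["eef_rot"]).as_matrix(); p=s["tcp_pos"]
    tip=(p+14*Rc[:,2]-O)@P-[0,0,F]
    print("t",round(s["time_s"],2),"tcp",p.round(1),"tip xyh",tip.round(1),"F panel",(s["force"]@P).round(1),"w",round(s["gripper_width"],1))
    return s,Rc,p
def go(w,tilt=40):
    s,Rc,p=st(); print("shift units",(Rc.T@(np.array(w)-p)/40).round(2),"turn units",(np.degrees(R.from_matrix(Rc.T@Rt(tilt)).as_rotvec())/5).round(2))
E
python3 - <<'E'
from h import *
go([330,-330,400]); print(tipworld(20,6,90),tipworld(78,6,17)); print(Rt())
s,Rc,p=st(); print("leg2 in start frame",Rc.T@(tipworld(20,6,90)-[330,-330,400])/40)
E
```

```text
t 0.1 tcp [ 208.7 -588.5  224.2] tip xyh [ -81.7 -747.1  249.3] F panel [0.2 0.6 1. ] w 85.5
shift units [ 5.02 -5.08 -4.39] turn units [-1.99  7.84  5.43]
[487.64062026 130.35695211 148.75514177] [575.97034907 116.68278764 122.22447585]
[[ 0.75702686 -0.15298584  0.63522096]
 [-0.11719395 -0.98822838 -0.0983374 ]
 [ 0.64278761 -0.         -0.76604444]]
t 0.1 tcp [ 208.7 -588.5  224.2] tip xyh [ -81.7 -747.1  249.3] F panel [0.2 0.6 1. ] w 85.5
leg2 in start frame [ 7.56257889 -9.51876965  6.29601795]
```

Call:
move_arm --pt "0.5 -0.5 -0.44 0 0 0" --pt "0.5 -0.5 -0.44 0 0 0" --pt "0.5 -0.5 -0.44 0 0 0" --pt "0.5 -0.5 -0.44 0 0 0" --pt "0.5 -0.5 -0.44 0 0 0" --pt "0.5 -0.5 -0.44 0 0 0" --pt "0.5 -0.5 -0.44 0 0 0" --pt "0.5 -0.5 -0.44 0 0 0" --pt "0.5 -0.5 -0.44 0 0 0" --pt "0.5 -0.5 -0.44 0 0 0" --grip 1

```text
time_s: 1.1
tcp_pos: [330.6, -332.4, 401.3]
eef_rot: [-3.096, -0.533, 0.001]
force: [1.5, 0.1, -0.4]
gripper_width: 0.3
gripper_force: 0.0
```

```bash
python3 -c "
from h import *
go([440,110,330])"
```

```text
t 1.1 tcp [ 330.6 -332.4  401.3] tip xyh [  86.5 -475.3  347.8] F panel [ 1.   0.3 -1.1] w 0.3
shift units [ 6.28 -9.51  1.79] turn units [-1.98  7.84  5.43]
```

Call:
move_arm --pt "0.63 -0.95 0.18 0 0 0" --pt "0.63 -0.95 0.18 0 0 0" --pt "0.63 -0.95 0.18 0 0 0" --pt "0.63 -0.95 0.18 0 0 0" --pt "0.63 -0.95 0.18 0 0 0" --pt "0.63 -0.95 0.18 0 0 0" --pt "0.63 -0.95 0.18 0 0 0" --pt "0.63 -0.95 0.18 0 0 0" --pt "0.63 -0.95 0.18 0 0 0" --pt "0.63 -0.95 0.18 0 0 0"

```text
time_s: 2.1
tcp_pos: [441.0, 110.2, 328.4]
eef_rot: [3.096, 0.532, -0.001]
force: [1.1, -0.4, -0.7]
gripper_width: -0.1
gripper_force: 0.0
```

Call:
move_arm --pt "0 0 0 -0.2 0.78 0.54" --pt "0 0 0 -0.2 0.78 0.54" --pt "0 0 0 -0.2 0.78 0.54" --pt "0 0 0 -0.2 0.78 0.54" --pt "0 0 0 -0.2 0.78 0.54" --pt "0 0 0 -0.2 0.78 0.54" --pt "0 0 0 -0.2 0.78 0.54" --pt "0 0 0 -0.2 0.78 0.54" --pt "0 0 0 -0.2 0.78 0.54" --pt "0 0 0 -0.2 0.78 0.54"

```text
time_s: 3.1
tcp_pos: [441.9, 106.5, 314.3]
eef_rot: [2.998, -0.028, 0.749]
force: [0.9, 0.3, -1.2]
gripper_width: 0.0
gripper_force: 0.0
```

```bash
python3 -c "
from h import *
go(tipworld(20,6,90));go(tipworld(78,6,60));go(tipworld(78,6,18));print(manip.get_state()['qpos'].round(2))"
```

```text
t 3.1 tcp [441.9 106.5 314.3] tip xyh [ 78.  -24.3 249.5] F panel [-0.1  0.4 -1.5] w 0.0
shift units [-0.94 -0.82  4.15] turn units [-0.36  2.35  1.47]
t 3.1 tcp [441.9 106.5 314.3] tip xyh [ 78.  -24.3 249.5] F panel [-0.1  0.4 -1.5] w 0.0
shift units [ 0.58 -0.61  4.72] turn units [-0.36  2.35  1.47]
t 3.1 tcp [441.9 106.5 314.3] tip xyh [ 78.  -24.3 249.5] F panel [-0.1  0.4 -1.5] w 0.0
shift units [ 0.7  -0.57  5.77] turn units [-0.36  2.35  1.47]
[-1.07  0.24  0.65  2.37  0.62  0.2  -2.63]
```

Call:
move_arm --pt "0 0 0 0 0 -1" --pt "0 0 0 0 0 -1" --pt "0 0 0 0 0 -1" --pt "0 0 0 0 0 -1" --pt "0 0 0 0 0 -1" --pt "0 0 0 0 0 -1" --pt "0 0 0 0 0 -1" --pt "0 0 0 0 0 -1" --pt "0 0 0 0 0 -1" --pt "0 0 0 0 0 -1"

```text
time_s: 4.1
tcp_pos: [441.6, 106.5, 313.8]
eef_rot: [2.569, 1.177, 0.604]
force: [0.3, -0.0, -0.1]
gripper_width: -0.0
gripper_force: 0.0
```

```bash
sed -i 's/y=-Yp; return/y=Yp; return/' h.py; python3 -c "
from h import *
go(tipworld(20,6,90));print(manip.get_state()['qpos'].round(2))"
```

```text
t 4.1 tcp [441.6 106.5 313.8] tip xyh [ 77.5 -24.4 249.2] F panel [ 0.1  0.  -0.3] w -0.0
shift units [ 0.04 -1.23  4.15] turn units [ -2.43  -1.62 -24.36]
[-0.87  0.21  0.39  2.36  0.84  0.27 -2.  ]
```

Call:
move_arm --pt "0 -0.3 0.5 0 0 0" --pt "0 -0.3 0.5 0 0 0" --pt "0 -0.3 0.5 0 0 0" --pt "0 -0.3 0.5 0 0 0" --pt "0 0 0 -0.1 -0.07 -0.97" --pt "0 0 0 -0.1 -0.07 -0.97" --pt "0 0 0 -0.1 -0.07 -0.97" --pt "0 0 0 -0.1 -0.07 -0.97" --pt "0 0 0 -0.1 -0.07 -0.97" --pt "0 0 0 -0.1 -0.07 -0.97"

```text
time_s: 5.1
tcp_pos: [455.1, 134.4, 256.8]
eef_rot: [2.104, 1.687, 0.435]
force: [0.8, 0.3, -0.3]
gripper_width: 0.0
gripper_force: 0.0
```

Call:
move_arm --pt "0 0 0 -0.1 -0.07 -0.97" --pt "0 0 0 -0.1 -0.07 -0.97" --pt "0 0 0 -0.1 -0.07 -0.97" --pt "0 0 0 -0.1 -0.07 -0.97" --pt "0 0 0 -0.1 -0.07 -0.97" --pt "0 0 0 -0.1 -0.07 -0.97" --pt "0 0 0 -0.1 -0.07 -0.97" --pt "0 0 0 -0.1 -0.07 -0.97" --pt "0 0 0 -0.1 -0.07 -0.97" --pt "0 0 0 -0.1 -0.07 -0.97"

```text
time_s: 6.1
tcp_pos: [455.1, 134.4, 256.7]
eef_rot: [1.153, 2.25, 0.164]
force: [0.8, -0.1, 0.2]
gripper_width: -0.0
gripper_force: 0.0
```

```bash
python3 -c "
from h import *
go(tipworld(20,6,90));print(manip.get_state()['qpos'].round(2))"
```

```text
t 6.1 tcp [455.1 134.4 256.7] tip xyh [ 53.9   4.1 197.2] F panel [ 0.8  0.1 -0.3] w -0.0
shift units [ 0.78 -0.48  2.67] turn units [-1.09 -0.58 -8.81]
[-1.08  0.46  0.5   2.46  1.96  0.3  -1.97]
```

Call:
move_arm --pt "0 0 0 -0.12 -0.06 -0.98" --pt "0 0 0 -0.12 -0.06 -0.98" --pt "0 0 0 -0.12 -0.06 -0.98" --pt "0 0 0 -0.12 -0.06 -0.98" --pt "0 0 0 -0.12 -0.06 -0.98" --pt "0 0 0 -0.12 -0.06 -0.98" --pt "0 0 0 -0.12 -0.06 -0.98" --pt "0 0 0 -0.12 -0.06 -0.98" --pt "0 0 0 -0.12 -0.06 -0.98"

```text
time_s: 7.0
tcp_pos: [456.0, 134.3, 256.6]
eef_rot: [0.205, 2.438, -0.066]
force: [1.0, 0.1, -1.7]
gripper_width: -0.2
gripper_force: 0.0
```

```bash
python3 -c "
from h import *
go(tipworld(20,6,90));print(manip.get_state()['qpos'].round(2))
go(tipworld(60,6,70))"
```

```text
t 7.0 tcp [456.  134.3 256.6] tip xyh [ 55.7   5.  196.6] F panel [-0.2  0.3 -2. ] w -0.2
shift units [1.12 0.02 2.58] turn units [-0.04 -0.02 -0.15]
[-0.9   0.45  0.2   2.56  2.17  0.54 -1.47]
t 7.0 tcp [456.  134.3 256.6] tip xyh [ 55.7   5.  196.6] F panel [-0.2  0.3 -2. ] w -0.2
shift units [0.16 0.03 3.16] turn units [-0.04 -0.02 -0.15]
```

Call:
move_arm --pt "0 0 0.5 0 0 -0.15" --pt "0 0 0.5 0 0 0" --pt "0 0 0.5 0 0 0" --pt "0 0 0.5 0 0 0" --pt "0 0 0.5 0 0 0" --pt "0 0 0 0 0 0"

```text
time_s: 7.6
tcp_pos: [519.7, 124.5, 177.9]
eef_rot: [0.197, 2.442, -0.068]
force: [0.4, 0.2, 0.3]
gripper_width: -0.2
gripper_force: 0.0
```

```bash
python3 -c "
from h import *
go(tipworld(78,6,50));print(manip.get_state()['qpos'].round(2))
go(tipworld(78,6,18))
p,d,c=load('scene');cv2.imwrite('pics/s1.png',cv2.resize(p[100:300,170:430][:,:,::-1],None,fx=3,fy=3))"
```

```text
t 7.6 tcp [519.7 124.5 177.9] tip xyh [63.3  5.  95.2] F panel [0.5 0.2 0. ] w -0.2
shift units [-0.27  0.03  1.16] turn units [-0.03 -0.06 -0.07]
[-0.64  0.69  0.05  2.5   2.45  0.71 -1.66]
t 7.6 tcp [519.7 124.5 177.9] tip xyh [63.3  5.  95.2] F panel [0.5 0.2 0. ] w -0.2
shift units [-0.21  0.03  1.95] turn units [-0.03 -0.06 -0.07]
```

View pics/s1.png

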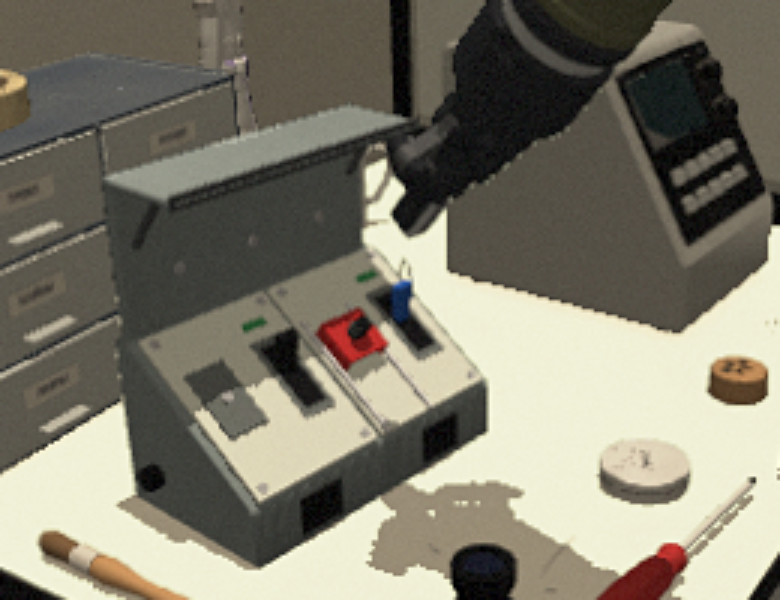

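The gripper hovers out from the panel over the shutter, clear of the canopy edge, with its tip at about (415,225) in the crop. I'll descend along the tool axis, upslope of the grip.

Call:
move_arm --pt "-0.2 0.03 0.4 0 0 0" --pt "0 0 0.4 0 0 0" --pt "0 0 0.4 0 0 0" --pt "0 0 0.4 0 0 0" --pt "0 0 0.2 0 0 0" --pt "0 0 0 0 0 0"

```text
time_s: 8.25
tcp_pos: [570.4, 118.1, 129.2]
eef_rot: [0.195, 2.442, -0.067]
force: [-0.1, 1.4, -0.2]
gripper_width: -0.1
gripper_force: 0.0
```

```bash
python3 -c "
from h import *
go(tipworld(76,6,18))"
```

```text
t 8.25 tcp [570.4 118.1 129.2] tip xyh [77.2  6.5 26. ] F panel [-0.3  1.3  0. ] w -0.1
shift units [ 0.05 -0.01  0.2 ] turn units [-0.01 -0.05 -0.06]
```

Call:
move_arm --pt "0 0 0.1 0 0 0" --pt "0 0 0.1 0 0 0" --pt "0.1 0 -0.009 0 0 0" --pt "0.1 0 -0.009 0 0 0" --pt "0.1 0 -0.009 0 0 0" --pt "0.1 0 -0.009 0 0 0" --pt "0.1 0 -0.009 0 0 0"

```text
time_s: 8.95
tcp_pos: [558.8, 120.0, 111.4]
eef_rot: [0.195, 2.442, -0.066]
force: [-1.0, 0.7, -0.9]
gripper_width: -0.0
gripper_force: 0.0
```

```bash
python3 -c "
from h import *
st()"
```

```text
t 8.95 tcp [558.8 120.  111.4] tip xyh [57.4  6.6 18.2] F panel [-1.4  0.6 -0. ] w -0.0
```

Call:
move_arm --pt "0.1 0 -0.009 0 0 0" --pt "0.1 0 -0.009 0 0 0" --pt "0.1 0 -0.009 0 0 0" --pt "0.1 0 -0.009 0 0 0" --pt "0.1 0 -0.009 0 0 0"

```text
time_s: 9.45
tcp_pos: [542.7, 122.6, 100.1]
eef_rot: [0.195, 2.441, -0.066]
force: [0.3, -0.8, -0.2]
gripper_width: 0.2
gripper_force: 0.0
```

```bash
python3 -c "
from h import *
st()"
```

```text
t 9.45 tcp [542.7 122.6 100.1] tip xyh [37.5  6.7 18.2] F panel [ 0.3 -0.8 -0.4] w 0.2
```

Call:
move_arm --pt "0.1 0 -0.009 0 0 0" --pt "0.1 0 -0.009 0 0 0" --pt "0.1 0 -0.009 0 0 0" --pt "0.05 0 -0.004 0 0 0"

```text
time_s: 9.85
tcp_pos: [531.0, 124.5, 91.9]
eef_rot: [0.194, 2.442, -0.066]
force: [-0.0, -0.7, -0.0]
gripper_width: 0.2
gripper_force: 0.0
```

```bash
python3 -c "
from h import *
st()
p,d,c=load('scene');cv2.imwrite('pics/s2.png',cv2.resize(p[130:290,200:370][:,:,::-1],None,fx=3.7,fy=3.7,interpolation=cv2.INTER_CUBIC))"
```

```text
t 9.85 tcp [531.  124.5  91.9] tip xyh [23.2  6.8 18.3] F panel [ 0.1 -0.7 -0.1] w 0.2
```

View pics/s2.png

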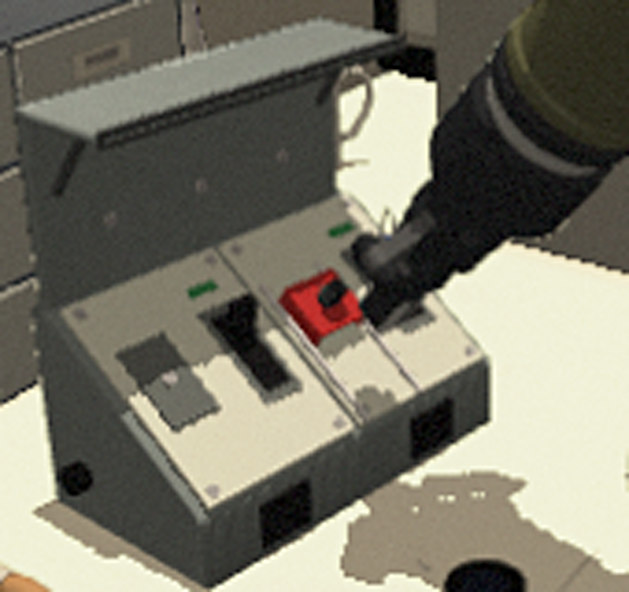

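The shutter hasn't moved. The fingertip shows near (375,310) in the crop, beside or above the shutter's right edge. I'll measure where the tip really is.

```bash
python3 - <<'E'
from h import *
print("tip_extent",manip.tip_extent)
s,Rc,p=st(); tipw=p+14*Rc[:,2]
for n in("scene","top"):
    pic,d,c=load(n); W=cloud(d,c)
    px=cv2.projectPoints(tipw.reshape(1,3),np.array(c["rvec"]),np.array(c["tvec"]),np.array(c["mtx"]),np.array([c["k1"],0,0,0,0.]))[0].ravel()
    # gripper points in tool frame
    g=(W-tipw)@Rc; q=(W-O)@P-[0,0,F]
    hsv=cv2.cvtColor(pic,cv2.COLOR_RGB2HSV)
    m=(d>0)&(hsv[...,2]<75)&(g[...,2]>-45)&(g[...,2]<25)&(abs(g[...,0])<35)&(abs(g[...,1])<60)&(q[...,2]>8)
    ys,xs=np.nonzero(m); print(n,"tip px",px.round(1),m.sum())
    for lo in range(-45,25,6):
        k=m&(g[...,2]>=lo)&(g[...,2]<lo+6)
        if k.sum()>2: print(lo,k.sum(),"tool x",np.percentile(g[k][:,0],[5,95]).round(1),"y",np.percentile(g[k][:,1],[5,95]).round(1),"panel med",np.median(q[k],0).round(1))
E
```

```text
tip_extent 14.0
t 9.9 tcp [530.9 124.5  91.7] tip xyh [23.   6.8 18.3] F panel [-0.2 -0.2  0.4] w -0.1
scene tip px [297.3 220. ] 130
-45 24 tool x [-5.6 11.4] y [-0.  14.9] panel med [15.9 20.4 60.3]
-39 21 tool x [-5.7 11.4] y [ 0.2 14.8] panel med [15.9 19.8 53.8]
-33 22 tool x [-5.2 11.4] y [-2.9 15.3] panel med [15.4 19.3 48.9]
-27 3 tool x [ 4.5 10.6] y [-3.2 11.8] panel med [15.  12.3 43.3]
-9 21 tool x [-31.9 -24.4] y [-5.4  3.7] panel med [50.3  5.7 25.5]
-3 10 tool x [-30.3 -23.7] y [-0.7  4.5] panel med [49.3  9.6 20.3]
3 15 tool x [-34.9 -23.4] y [-3.5 52.2] panel med [50.2  9.9 14.3]
9 12 tool x [-34.9 -21.8] y [18.  55.9] panel med [57.3 57.   9.3]
top tip px [298.5 169.7] 55
-45 8 tool x [-9.9 -6.1] y [-11.7  12.5] panel med [26.5  3.4 59.6]
-39 9 tool x [-7.9 -6. ] y [-10.4  11.9] panel med [27.1  0.1 54.5]
-9 26 tool x [-34.2 -25.6] y [-7.7  2.1] panel med [52.7  3.5 27.6]
-3 4 tool x [-33.9 -32.8] y [-6.3 -1.2] panel med [55.9  3.1 21.7]
3 3 tool x [-34.  -32.5] y [-47.5  47.1] panel med [56.7  6.8 15.4]
```

```bash
python3 - <<'E'
from h import *
s,Rc,p=st(); tipw=p+14*Rc[:,2]
for n in("scene","top"):
    pic,d,c=load(n); W=cloud(d,c)
    g=(W-tipw)@Rc; q=(W-O)@P-[0,0,F]
    m=(d>0)&(abs(g[...,0])<20)&(abs(g[...,1])<22)&(q[...,2]>4)&(q[...,2]<70)
    for lo in range(-48,25,4):
        k=m&(g[...,2]>=lo)&(g[...,2]<lo+4)
        if k.sum()>2: print(n,lo,k.sum(),"x",np.percentile(g[k][:,0],[5,95]).round(1),"y",np.percentile(g[k][:,1],[5,95]).round(1),"col",np.median(pic[k],0))
E
```

```text
t 10.0 tcp [531.4 124.4  92.1] tip xyh [23.6  6.8 18.3] F panel [ 0.4 -0.2  0.5] w -0.2
scene -48 17 x [-5.6 11.3] y [ 0.2 15.4] col [23. 21. 22.]
scene -44 15 x [-2.7 11.3] y [-3.4 14.8] col [25. 27. 26.]
scene -40 22 x [-6.2 11. ] y [ 1.8 15. ] col [27. 30. 30.]
scene -36 19 x [-6.9 11.5] y [-0.6 14.8] col [30. 31. 29.]
scene -32 13 x [-5.6 11. ] y [ 5.4 15. ] col [64. 63. 58.]
scene -28 10 x [-7.6 11.5] y [-3.6 12.9] col [65.  63.  57.5]
scene -24 5 x [-7.6  9.9] y [5.7 7.9] col [76. 73. 69.]
scene 4 40 x [-19.6 -10.4] y [-11.5  14.3] col [167.   40.5  36.5]
scene 8 29 x [-19.2 -10.5] y [-15.3  16.5] col [149.  40.  35.]
scene 12 9 x [-18.8  17.7] y [-21.4  19.1] col [96. 35. 30.]
top -48 16 x [-11.3  -4.1] y [-12.5  11. ] col [71.5 68.5 63.5]
top -44 19 x [-11.3  -6. ] y [-11.8  11.8] col [78. 76. 71.]
top -40 10 x [-11.    0.6] y [-13.2   9.6] col [98.5 94.  83.5]
top -36 21 x [-11.2   2. ] y [-12.5  12.8] col [97. 93. 86.]
top -32 8 x [-11.4  -6. ] y [-10.6   7.7] col [137.5 131.5 121.5]
top -28 7 x [-10.9  -9.5] y [-4.1  6.3] col [166. 158. 142.]
top 0 5 x [-18.2 -13.1] y [-10.7   7.3] col [191.  37.  32.]
top 4 62 x [-19.4 -10.9] y [-20.5  12.8] col [186.   39.5  33. ]
top 8 10 x [-19.7  14. ] y [-15.4  18.3] col [162.  59.  51.]
top 12 12 x [-14.1  10.8] y [ 2.9 18.4] col [203.  191.  178.5]
```

```bash
python3 - <<'E'
from h import *
s,Rc,p=st(); tipw=p-9*Rc[:,2]
pic,d,c=load("top"); W=cloud(d,c)
g=(W-tipw)@Rc
m=(d>0)&(abs(g[...,0])<90)&(abs(g[...,1])<70)&(g[...,2]<0)
for lo in range(-260,0,20):
    k=m&(g[...,2]>=lo)&(g[...,2]<lo+20)
    if k.sum()>2: print(lo,k.sum(),"x",np.percentile(g[k][:,0],[2,98]).round(1),"y",np.percentile(g[k][:,1],[2,98]).round(1))
# canopy edge in panel coords
q=(W-O)@P-[0,0,F]; k=(W[...,2]>208)&(W[...,2]<228)&(abs(q[...,1]-6)<30)&(q[...,0]>100)
print("canopy",q[k].min(0),np.percentile(q[k],[1,5],axis=0).round(1))
E
sed -i 's/-14\*Rt/+9*Rt/; s/tip=(p+14\*/tip=(p-9*/' h.py; python3 -c "
from h import *
go(tipworld(76,6,45))"
```

```text
t 10.1 tcp [531.7 124.3  92.4] tip xyh [24.   6.8 18.3] F panel [ 0.1 -0.9 -0.6] w 0.1
-260 486 x [-35.9  18.6] y [-42.8  28.7]
-240 404 x [-35.9   5.9] y [-36.5  30.7]
-220 455 x [-37.6   1.3] y [-36.8  34.3]
-200 235 x [-37.7  -4. ] y [-37.  32.]
-180 435 x [-37.5  -1.5] y [-36.2  32.2]
-160 294 x [-37.4  -4.3] y [-36.8  31.5]
-140 165 x [-37.8  -2.6] y [-37.1  29.5]
-120 148 x [-19.6   6.3] y [-44.8  44.9]
-100 458 x [-19.3  11.2] y [-60.1  60.3]
-80 268 x [-17.4   5. ] y [-49.1  50.8]
-60 261 x [-13.    8.2] y [-35.2  36.4]
-40 72 x [-11.9   6.5] y [-14.1  12.3]
-20 65 x [-11.4   3. ] y [-13.3  13.1]
canopy [127.20060134 -23.99600133 -43.0914873 ] [[129.6 -23.4 -38.2]
 [134.5 -21.1 -34.7]]
t 10.15 tcp [531.7 124.3  92.4] tip xyh [22.1  6.8 41.3] F panel [ 0.7 -0.4  0.6] w -0.0
shift units [-1.35 -0.01  0.02] turn units [-0.01 -0.05 -0.07]
```

Call:
move_arm --pt "-0.45 0 0.0 0 0 0" --pt "-0.45 0 0.0 0 0 0" --pt "-0.45 0 0.0 0 0 0" --pt "0 0 0.2 0 0 0" --pt "0 0 0.2 0 0 0" --pt "0 0 0.1 0 0 0" --pt "0 0 0.1 0 0 0" --pt "0 0 0 0 0 0"

```text
time_s: 10.95
tcp_pos: [587.2, 115.2, 107.1]
eef_rot: [0.195, 2.443, -0.067]
force: [-0.2, -0.2, 0.1]
gripper_width: 0.1
gripper_force: 0.0
```

```bash
python3 -c "
from h import *
st()"
```

```text
t 10.95 tcp [587.2 115.2 107.1] tip xyh [76.6  6.3 21. ] F panel [-0.1 -0.2  0.1] w 0.1
```

Call:
move_arm --pt "0 0 0.05 0 0 0" --pt "0.1 0 -0.009 0 0 0" --pt "0.1 0 -0.009 0 0 0" --pt "0.1 0 -0.009 0 0 0" --pt "0.1 0 -0.009 0 0 0" --pt "0.1 0 -0.009 0 0 0"

```text
time_s: 11.55
tcp_pos: [572.7, 117.8, 95.5]
eef_rot: [0.195, 2.44, -0.066]
force: [1.0, -1.5, 1.2]
gripper_width: 0.1
gripper_force: 0.9
```

```bash
python3 -c "
from h import *
st()"
```

```text
t 11.55 tcp [572.7 117.8  95.5] tip xyh [57.9  6.6 20. ] F panel [ 1.7 -1.3  0.3] w 0.1
```

Call:
move_arm --pt "0.1 0 -0.009 0 0 0" --pt "0.1 0 -0.009 0 0 0" --pt "0.1 0 -0.009 0 0 0" --pt "0.1 0 -0.009 0 0 0" --pt "0.1 0 -0.009 0 0 0"

```text
time_s: 12.05
tcp_pos: [556.0, 120.3, 83.8]
eef_rot: [0.195, 2.441, -0.067]
force: [1.0, -0.7, 0.3]
gripper_width: 0.1
gripper_force: 0.9
```

```bash
cat > bl.py <<'E'
from h import *
for n in("top","scene"):
    p,d,c=load(n); W=cloud(d,c); q=(W-O)@P-[0,0,F]; hsv=cv2.cvtColor(p,cv2.COLOR_RGB2HSV); H,S,V=[hsv[...,i].astype(int) for i in range(3)]
    roi=(abs(q[...,0]-40)<80)&(abs(q[...,1]+20)<70)&(d>0)&(q[...,2]>-5)&(q[...,2]<40)
    for nm,m in(("red",((H<8)|(H>172))&(S>150)&(V>60)),("blue",(H>98)&(H<128)&(S>120)&(V>50)),("yel",(H>18)&(H<35)&(S>130)&(V>80))):
        a=q[m&roi]
        if len(a)>2: print(n,nm,len(a),np.percentile(a,[3,50,97],axis=0).round(1).tolist())
        else: print(n,nm,"none")
st()
E
python3 bl.py
```

```text
top red 35 [[23.2, -13.2, 11.5], [30.4, -8.7, 14.5], [39.7, -5.0, 37.2]]
top blue 47 [[53.1, -55.6, 1.7], [64.1, -48.0, 23.7], [68.5, -38.8, 26.5]]
top yel 70 [[47.4, -4.4, 2.6], [55.3, 3.6, 9.8], [62.5, 11.7, 13.0]]
scene red 195 [[3.3, -8.7, 1.8], [14.3, 15.6, 11.6], [33.6, 23.1, 13.9]]
scene blue none
scene yel 54 [[46.0, -1.3, 0.7], [54.4, 9.7, 8.0], [61.2, 13.8, 22.7]]
t 12.15 tcp [555.3 120.5  83.2] tip xyh [36.5  6.6 20. ] F panel [ 0.4 -0.3  0.3] w -0.3
```

Call:
move_arm --pt "0.1 0 -0.009 0 0 0" --pt "0.1 0 -0.009 0 0 0" --pt "0.05 0 -0.004 0 0 0" --pt "0.05 0 -0.004 0 0 0"

```text
time_s: 12.55
tcp_pos: [547.6, 121.8, 77.8]
eef_rot: [0.196, 2.438, -0.066]
force: [5.4, -2.2, 5.4]
gripper_width: -0.3
gripper_force: 3.5
```

```bash
python3 bl.py
```

```text
top red 44 [[11.7, -13.4, 10.3], [21.3, -8.4, 13.7], [31.8, -5.3, 36.6]]
top blue 48 [[52.1, -55.5, 1.8], [63.5, -48.0, 23.3], [68.6, -38.8, 26.7]]
top yel 71 [[47.0, -4.1, 3.9], [55.8, 3.4, 10.3], [62.8, 11.6, 12.6]]
scene red 191 [[-5.7, -8.2, 1.8], [4.8, 16.6, 11.7], [23.9, 23.3, 14.0]]
scene blue none
scene yel 60 [[45.9, -1.9, 1.8], [53.5, 7.9, 8.0], [60.7, 13.1, 9.9]]
t 12.65 tcp [547.7 121.7  77.8] tip xyh [27.   6.7 20.1] F panel [5.9 0.  0.6] w -0.2
```

Call:
move_arm --pt "0.05 0 0 0 0 0" --pt "0 0 0 0 0 0" --pt "-0.1 0 -0.2 0 0 0" --pt "-0.2 0 -0.2 0 0 0" --pt "-0.35 0 0.03 0 0 0" --pt "-0.1 0 0.2 0 0 0" --pt "0 0 0.1 0 0 0" --pt "0 0 0 0 0 0"

```text
time_s: 13.45
tcp_pos: [565.4, 118.9, 95.9]
eef_rot: [0.195, 2.444, -0.067]
force: [0.3, 0.0, -0.4]
gripper_width: -0.0
gripper_force: 0.0
```

```bash
python3 -c "
from h import *
go(tipworld(54.5,6.5,11))"
```

```text
t 13.45 tcp [565.4 118.9  95.9] tip xyh [52.1  6.6 24.5] F panel [ 0.   0.  -0.5] w -0.0
shift units [-0.03 -0.    0.34] turn units [-0.01 -0.08 -0.06]
```

Call:
move_arm --pt "-0.03 0 0.1 0 0 0" --pt "0 0 0.1 0 0 0" --pt "0 0 0.05 0 0 0" --pt "0 0 0.03 0 0 0" --pt "0 0 0 0 0 0"

```text
time_s: 13.95
tcp_pos: [573.9, 117.5, 89.1]
eef_rot: [0.195, 2.442, -0.067]
force: [0.1, 0.1, 0.4]
gripper_width: 0.0
gripper_force: 0.0
```

```bash
python3 bl.py
```

```text
top red none
top blue 48 [[51.3, -55.6, 1.0], [63.2, -48.0, 23.2], [68.8, -38.8, 26.5]]
top yel 14 [[58.8, -4.5, 4.7], [60.9, -0.6, 8.7], [63.2, 6.2, 20.1]]
scene red 225 [[-5.8, -9.6, 1.8], [6.6, 14.0, 11.7], [24.6, 23.1, 14.0]]
scene blue 22 [[50.9, -49.6, 0.2], [53.2, -44.7, 5.4], [56.8, -40.9, 12.0]]
scene yel 17 [[45.6, 5.7, 0.2], [52.3, 11.9, 3.3], [58.1, 14.3, 8.5]]
t 14.05 tcp [573.9 117.6  89.3] tip xyh [55.3  6.6 14.2] F panel [0.6 0.6 0.2] w -0.3
```

Step down in small amounts, watching the force.

Call:
move_arm --pt "0 0 0.03 0 0 0" --pt "0 0 0.03 0 0 0" --pt "0 0 0.03 0 0 0" --pt "0 0 0 0 0 0"

```text
time_s: 14.45
tcp_pos: [576.1, 117.3, 86.5]
eef_rot: [0.195, 2.442, -0.066]
force: [-1.4, 1.0, 2.6]
gripper_width: 0.1
gripper_force: 1.7
```

```bash
python3 -c "
from h import *
st()"
```

```text
t 14.45 tcp [576.1 117.3  86.5] tip xyh [55.5  6.6 10.7] F panel [0.3 0.8 3. ] w 0.1
```

Call:
move_arm --pt "0 0 0.03 0 0 0" --pt "0 0 0.03 0 0 0" --pt "0 0 0 0 0 0"

```text
time_s: 14.75
tcp_pos: [577.5, 117.1, 84.5]
eef_rot: [0.195, 2.442, -0.066]
force: [-3.1, 0.6, 4.8]
gripper_width: 0.4
gripper_force: 2.6
```

```bash
python3 bl.py
```

```text
top red none
top blue 90 [[31.6, -54.4, 1.6], [40.3, -48.4, 14.0], [48.2, -40.8, 24.2]]
top yel 3 [[59.1, -3.0, 4.0], [59.2, -1.1, 5.3], [60.4, -0.8, 5.7]]
scene red 225 [[-5.5, -9.8, 1.6], [6.7, 14.0, 11.6], [24.9, 22.9, 14.3]]
scene blue 45 [[29.2, -50.4, -0.5], [36.3, -43.1, 14.5], [47.3, -39.0, 23.4]]
scene yel none
t 14.85 tcp [577.5 117.1  84.6] tip xyh [55.6  6.7  8.3] F panel [-0.4 -0.   5.5] w 0.1
```

The lever has dropped: the blue tip went from x 69 to 30 mm at about 5 N of press. Now I'll retreat, move sideways and go in below the lever.

Call:
move_arm --pt "0 0 -0.2 0 0 0" --pt "0 0 -0.3 0 0 0" --pt "0 0 -0.4 0 0 0" --pt "0.3 -0.33 -0.05 0 0 0" --pt "0.3 -0.33 -0.05 0 0 0" --pt "0.3 -0.33 0 0 0 0" --pt "0.22 -0.33 0 0 0 0" --pt "0 0 0 0 0 0"

```text
time_s: 15.65
tcp_pos: [522.7, 96.7, 82.5]
eef_rot: [0.188, 2.45, -0.045]
force: [-0.5, -0.2, -0.6]
gripper_width: 0.0
gripper_force: 0.0
```

```bash
python3 -c "
from h import *
go(tipworld(8,-46.5,14))"
```

```text
t 15.65 tcp [522.7  96.7  82.5] tip xyh [ 12.7 -22.   35.8] F panel [-0.7 -0.3 -0.2] w 0.0
shift units [ 0.15 -0.62  0.53] turn units [ 0.18 -0.16 -0.06]
```

Call:
move_arm --pt "0.05 -0.16 0 0.18 -0.16 0" --pt "0.05 -0.16 0 0 0 0" --pt "0.05 -0.16 0 0 0 0" --pt "0 -0.14 0 0 0 0" --pt "0 0 0 0 0 0"

```text
time_s: 16.15
tcp_pos: [521.9, 75.8, 77.0]
eef_rot: [0.19, 2.44, -0.076]
force: [-0.8, 0.1, 0.3]
gripper_width: -0.2
gripper_force: 0.0
```

```bash
python3 -c "
from h import *
go(tipworld(8,-46.5,14)); print(manip.get_state()['qpos'].round(2))"
```

```text
t 16.15 tcp [521.9  75.8  77. ] tip xyh [ 11.4 -42.6  29.9] F panel [-0.5 -0.   0.7] w -0.2
shift units [ 0.12 -0.09  0.39] turn units [-0.07 -0.02  0.  ]
[ 0.13  1.28 -1.21  2.56  2.07  1.73 -1.05]
```

```bash
python3 -c "
from h import *
go(tipworld(8,-46.5,30,30),30)
go(tipworld(8,-46.5,14,30),30)"
```

```text
t 16.15 tcp [521.9  75.8  77. ] tip xyh [ 11.4 -42.6  29.9] F panel [-0.5 -0.   0.7] w -0.2
shift units [ 0.12 -0.1  -0.01] turn units [-0.07  1.98 -0.  ]
t 16.15 tcp [521.9  75.8  77. ] tip xyh [ 11.4 -42.6  29.9] F panel [-0.5 -0.   0.7] w -0.2
shift units [ 0.16 -0.09  0.39] turn units [-0.07  1.98 -0.  ]
```

Call:
move_arm --pt "0 0 0 0 0.66 0" --pt "0 0 0 0 0.66 0" --pt "0 0 0 -0.07 0.66 0" --pt "0.06 -0.05 0 0 0 0" --pt "0.06 -0.05 0 0 0 0" --pt "0 0 0 0 0 0"

```text
time_s: 16.75
tcp_pos: [517.0, 73.1, 75.7]
eef_rot: [0.195, 2.609, -0.056]
force: [-0.2, -0.1, -0.4]
gripper_width: -0.1
gripper_force: 0.0
```

```bash
python3 -c "
from h import *
go(tipworld(8,-46.5,14,30),30); print(manip.get_state()['qpos'].round(2))"
```

```text
t 16.75 tcp [517.   73.1  75.7] tip xyh [  8.6 -46.1  31.4] F panel [-0.3 -0.1 -0.2] w -0.1
shift units [-0.02 -0.01  0.43] turn units [-0.    0.03  0.05]
[ 0.26  1.2  -1.27  2.45  1.94  1.47 -0.82]
```

Call:
move_arm --pt "0 0 0.15 0 0 0" --pt "0 0 0.15 0 0 0" --pt "0 0 0.1 0 0 0" --pt "0 0 0.03 0 0 0" --pt "0 0 0 0 0 0"

```text
time_s: 17.25
tcp_pos: [526.5, 71.8, 60.9]
eef_rot: [0.201, 2.61, -0.053]
force: [-0.5, -0.4, 0.1]
gripper_width: 0.1
gripper_force: 0.0
```

```bash
python3 bl.py; python3 -c "
from h import *
go(tipworld(48,-46.5,14,30),30); print(manip.get_state()['qpos'].round(2))"
```

```text
top red 200 [[-3.4, -12.6, 11.2], [15.7, 6.2, 13.9], [26.8, 20.6, 16.6]]
top blue 99 [[31.0, -54.3, 1.2], [39.4, -47.7, 15.5], [48.1, -40.8, 25.4]]
top yel 72 [[47.1, -4.1, 3.1], [54.9, 3.8, 9.6], [62.2, 12.1, 12.3]]
scene red 228 [[-5.8, -10.2, 2.5], [6.8, 13.2, 11.7], [24.9, 23.1, 15.6]]
scene blue 42 [[29.0, -50.6, -0.1], [36.5, -42.2, 12.7], [47.8, -38.8, 22.9]]
scene yel 63 [[46.4, -2.4, 0.0], [53.2, 8.4, 7.8], [61.4, 13.6, 10.3]]
t 17.35 tcp [526.5  71.9  61.4] tip xyh [  8.2 -45.9  14.1] F panel [ 0.4 -0.2  0.2] w -0.2
t 17.35 tcp [526.5  71.9  61.4] tip xyh [  8.2 -45.9  14.1] F panel [ 0.4 -0.2  0.2] w -0.2
shift units [-0.99 -0.02 -0.08] turn units [ 0.01  0.03 -0.  ]
[ 0.27  1.24 -1.25  2.42  1.98  1.47 -0.8 ]
```

Call:
move_arm --pt "-0.1 0 -0.008 0 0 0" --pt "-0.1 0 -0.008 0 0 0" --pt "-0.1 0 -0.008 0 0 0" --pt "-0.1 0 -0.008 0 0 0" --pt "-0.1 0 -0.008 0 0 0" --pt "-0.1 0 -0.008 0 0 0" --pt "-0.1 0 -0.008 0 0 0"

```text
time_s: 18.05
tcp_pos: [549.7, 68.2, 77.7]
eef_rot: [0.2, 2.609, -0.053]
force: [-3.5, 0.7, 0.7]
gripper_width: -0.2
gripper_force: 2.2
```

```bash
python3 bl.py
```

```text
top red 10 [[24.3, 11.5, 10.9], [25.8, 17.6, 13.2], [27.3, 21.0, 16.1]]
top blue 56 [[49.5, -55.1, 2.5], [54.0, -48.1, 25.9], [56.2, -41.8, 31.8]]
top yel 72 [[46.6, -4.0, 2.1], [55.3, 3.5, 10.1], [62.5, 11.6, 12.8]]
scene red 226 [[-5.7, -10.1, 2.9], [6.6, 13.3, 11.7], [24.7, 23.0, 14.1]]
scene blue 21 [[48.9, -44.5, 0.7], [51.5, -41.2, 15.7], [53.8, -39.6, 27.7]]
scene yel 61 [[46.0, -1.9, 0.1], [53.1, 8.5, 8.0], [61.0, 12.6, 9.9]]
t 18.15 tcp [549.5  68.3  77.6] tip xyh [ 36.5 -45.9  14.1] F panel [-2.7  0.8  2. ] w -0.1
```

Call:
move_arm --pt "-0.07 0 -0.006 0 0 0" --pt "-0.07 0 -0.006 0 0 0" --pt "-0.05 0 -0.004 0 0 0" --pt "0 0 0 0 0 0"

```text
time_s: 18.55
tcp_pos: [553.4, 67.6, 80.4]
eef_rot: [0.198, 2.614, -0.052]
force: [-7.6, 0.9, -2.1]
gripper_width: 0.0
gripper_force: 3.8
```

```bash
python3 -c "
from h import *
st()"
```

```text
t 18.55 tcp [553.4  67.6  80.4] tip xyh [ 41.5 -45.9  14.2] F panel [-7.5 -0.3  2.7] w 0.0
```

Call:
move_arm --pt "-0.03 0 -0.003 0 0 0" --pt "-0.03 0 -0.003 0 0 0" --pt "0 0 0 0 0 0"

```text
time_s: 18.85
tcp_pos: [554.3, 67.4, 81.0]
eef_rot: [0.197, 2.617, -0.052]
force: [-9.5, 2.4, -5.3]
gripper_width: -0.3
gripper_force: 4.8
```

```bash
python3 bl.py
```

```text
top red 5 [[-5.3, 12.3, 13.8], [-4.8, 14.5, 14.2], [-1.6, 18.2, 15.8]]
top blue 36 [[56.3, -54.9, 2.3], [61.6, -48.8, 25.9], [64.0, -41.2, 28.9]]
top yel 69 [[46.4, -5.1, 2.6], [54.9, 4.0, 7.3], [62.1, 12.2, 9.8]]
scene red 223 [[-5.5, -9.7, 2.2], [7.4, 13.7, 11.7], [24.8, 23.0, 14.5]]
scene blue 31 [[48.7, -44.7, 1.4], [57.6, -41.6, 16.2], [62.6, -39.7, 26.6]]
scene yel 53 [[46.2, -1.1, 0.9], [53.5, 7.3, 5.6], [61.2, 12.5, 7.4]]
t 18.95 tcp [554.3  67.4  81. ] tip xyh [ 42.5 -46.   14.1] F panel [-10.7   1.    0.4] w 0.2
```

The lever is at its catch: the blue tip is at x 64 and the button has dipped. I'll continue gently.

Call:
move_arm --pt "-0.03 0 -0.003 0 0 0" --pt "-0.03 0 -0.003 0 0 0" --pt "-0.03 0 -0.003 0 0 0" --pt "0 0 0 0 0 0"

```text
time_s: 19.35
tcp_pos: [560.2, 66.3, 84.9]
eef_rot: [0.201, 2.61, -0.054]
force: [-4.3, 0.5, -2.5]
gripper_width: -0.3
gripper_force: 1.8
```

```bash
python3 bl.py
```

```text
top red 20 [[-5.3, 12.7, 11.2], [-0.7, 16.7, 14.5], [4.0, 20.6, 15.8]]
top blue 44 [[61.1, -55.2, 12.8], [68.7, -48.8, 21.0], [73.5, -41.4, 24.2]]
top yel 71 [[46.8, -3.9, 2.1], [55.3, 3.6, 9.9], [62.3, 11.7, 12.3]]
scene red 221 [[-5.8, -9.8, 2.6], [6.9, 13.8, 11.8], [24.7, 23.0, 14.3]]
scene blue 33 [[51.8, -47.7, 1.0], [65.3, -41.4, 15.0], [69.8, -39.4, 21.3]]
scene yel 59 [[46.9, -2.6, 0.0], [53.7, 7.9, 7.6], [60.9, 13.3, 9.8]]
t 19.45 tcp [560.3  66.3  85.1] tip xyh [ 49.8 -46.2  14. ] F panel [-4.8 -0.3 -1.4] w -0.0
```

The lever snapped past the catch and the button is out again. I'll back off.

Call:
move_arm --pt "0.05 0 0 0 0 0" --pt "0.05 0 0 0 0 0" --pt "0.1 0 0 0 0 0" --pt "0.2 0 -0.1 0 0 0" --pt "0.3 0 -0.2 0 0 0" --pt "0.3 0 -0.3 0 0 0" --pt "0 0 0 0 0 0" --pt "0 0 0 0 0 0" --pt "0 0 0 0 0 0"

```text
time_s: 20.35
tcp_pos: [515.3, 73.7, 86.1]
eef_rot: [0.202, 2.607, -0.053]
force: [0.2, -0.4, 0.1]
gripper_width: 0.4
gripper_force: 0.0
```

```bash
python3 bl.py;  python3 -c "
from h import *
go(tipworld(-25,6.5,40,30),30); print(manip.get_state()['qpos'].round(2))"
```

```text
top red 234 [[-5.4, -13.0, 10.8], [14.0, 2.8, 13.9], [26.7, 20.4, 17.0]]
top blue 47 [[53.5, -55.4, 0.5], [64.4, -48.1, 23.2], [68.6, -38.6, 27.2]]
top yel 73 [[46.7, -4.1, 3.2], [55.3, 3.6, 9.9], [62.9, 12.0, 12.5]]
scene red 228 [[-5.8, -9.3, 1.9], [6.8, 13.0, 11.8], [24.8, 23.0, 14.5]]
scene blue 66 [[51.1, -51.4, 1.6], [58.9, -43.7, 14.4], [66.3, -39.7, 23.5]]
scene yel 62 [[46.0, -1.8, 1.6], [52.9, 8.2, 7.9], [60.7, 13.5, 9.9]]
t 20.45 tcp [515.   73.5  86. ] tip xyh [ 12.8 -46.   41. ] F panel [ 0.1  0.4 -0.3] w -0.2
t 20.45 tcp [515.   73.5  86. ] tip xyh [ 12.8 -46.   41. ] F panel [ 0.1  0.4 -0.3] w -0.2
shift units [0.94 1.31 0.1 ] turn units [ 0.    0.04 -0.02]
[ 0.26  1.18 -1.29  2.45  1.92  1.46 -0.82]
```

Latched: the blue tip is back at x 68.6 and the button is out. Now I'll move to just below the shutter grip.

Call:
move_arm --pt "0.1 0.2 0 0 0.5 0" --pt "0.1 0.2 0 0 0.5 0" --pt "0.1 0.2 0 0 0 0" --pt "0.1 0.2 0 0 0 0" --pt "0.1 0.2 0 0 0 0" --pt "0.1 0.2 0 0 0 0" --pt "0 0.1 0 0 0 0" --pt "0 0 0 0 0 0"

```text
time_s: 21.25
tcp_pos: [500.9, 129.4, 75.3]
eef_rot: [0.205, 2.696, -0.044]
force: [0.6, 0.3, 0.7]
gripper_width: 0.2
gripper_force: 0.0
```

```bash
python3 -c "
from h import *
go(tipworld(-13,6.5,20,25),25); print(manip.get_state()['qpos'].round(2))"
```

```text
t 21.25 tcp [500.9 129.4  75.3] tip xyh [-10.9   7.1  45. ] F panel [0.9 0.4 0.3] w 0.2
shift units [-0.06 -0.02  0.63] turn units [0.02 0.03 0.02]
[ 0.17  1.19 -1.31  2.36  1.81  1.42 -0.81]
```

Call:
move_arm --pt "-0.02 -0.02 0.2 0 0 0" --pt "-0.02 0 0.2 0 0 0" --pt "-0.02 0 0.1 0 0 0" --pt "0 0 0.08 0 0 0" --pt "0 0 0 0 0 0"

```text
time_s: 21.75
tcp_pos: [512.8, 125.3, 54.8]
eef_rot: [0.208, 2.696, -0.046]
force: [-0.6, -0.1, 0.4]
gripper_width: -0.0
gripper_force: 0.0
```

```bash
python3 -c "
from h import *
go(tipworld(35,6.5,22,25),25)"
```

```text
t 21.75 tcp [512.8 125.3  54.8] tip xyh [-12.6   4.9  21.2] F panel [-0.2 -0.1  0.6] w -0.0
shift units [-1.17  0.04 -0.23] turn units [ 0.    0.02 -0.01]
```

Call:
move_arm --pt "-0.1 0 -0.018 0 0 0" --pt "-0.1 0 -0.018 0 0 0" --pt "-0.1 0 -0.018 0 0 0" --pt "-0.1 0 -0.018 0 0 0" --pt "-0.1 0 -0.018 0 0 0" --pt "-0.1 0 -0.018 0 0 0" --pt "-0.1 0 -0.018 0 0 0" --pt "-0.1 0 -0.018 0 0 0" --pt "-0.1 0 -0.018 0 0 0" --pt "-0.1 0 -0.018 0 0 0"

```text
time_s: 22.75
tcp_pos: [545.8, 120.7, 79.0]
eef_rot: [0.207, 2.696, -0.045]
force: [-0.3, 1.1, -2.0]
gripper_width: 0.0
gripper_force: 1.0
```

```bash
python3 bl.py
```

```text
top red 201 [[34.9, -13.0, 11.0], [51.4, 3.2, 13.7], [61.7, 20.8, 17.5]]
top blue 10 [[57.7, -45.3, 0.3], [66.3, -42.8, 21.9], [68.7, -38.4, 26.2]]
top yel 8 [[61.2, -0.7, 4.3], [62.0, 2.9, 7.2], [63.2, 8.7, 8.6]]
scene red 166 [[29.9, -3.1, 1.5], [48.1, 17.8, 11.4], [61.0, 22.7, 14.7]]
scene blue none
scene yel none
t 22.85 tcp [546.3 120.6  79.4] tip xyh [29.3  5.3 21.9] F panel [-0.6  1.2  0.2] w 0.1
```

Red's top edge is at 61 against 66–68 when closed, so about 6 mm is left.

Call:
move_arm --pt "-0.07 0 -0.012 0 0 0" --pt "-0.05 0 -0.009 0 0 0" --pt "-0.04 0 -0.007 0 0 0" --pt "-0.03 0 -0.005 0 0 0" --pt "0 0 0 0 0 0"

```text
time_s: 23.35
tcp_pos: [551.9, 119.6, 83.4]
eef_rot: [0.207, 2.696, -0.045]
force: [-1.1, 0.6, -0.2]
gripper_width: 0.3
gripper_force: 0.7
```

```bash
python3 bl.py
```

```text
top red 197 [[42.8, -13.2, 11.4], [58.8, 2.2, 13.9], [69.3, 20.3, 17.3]]
top blue none
top yel none
scene red 163 [[36.8, -2.1, 2.1], [55.1, 18.2, 11.4], [67.3, 23.1, 14.2]]
scene blue none
scene yel none
t 23.45 tcp [551.9 119.7  83.4] tip xyh [36.2  5.2 21.9] F panel [-1.5 -0.5  0.3] w -0.1
```

Call:
move_arm --pt "-0.04 0 -0.007 0 0 0" --pt "-0.04 0 -0.007 0 0 0" --pt "0 0 0 0 0 0"

```text
time_s: 23.75
tcp_pos: [553.5, 119.4, 84.6]
eef_rot: [0.206, 2.698, -0.045]
force: [-4.4, 1.1, -3.2]
gripper_width: 0.2
gripper_force: 2.6
```

```bash
python3 -c "
from h import *
st()"
```

```text
t 23.75 tcp [553.5 119.4  84.6] tip xyh [38.2  5.2 22. ] F panel [-5.6  0.4 -0. ] w 0.2
```

The stop is reached at about 5.6 N. I'll back away and verify.

Call:
move_arm --pt "0.1 0 0 0 0 0" --pt "0.2 0 -0.1 0 0 0" --pt "0.3 0 -0.3 0 0 0" --pt "0.3 0 -0.5 0 0 0" --pt "0 0 -0.5 0 0 0" --pt "0 0 -0.5 0 0 0" --pt "0 0 0 0 0 0" --pt "0 0 0 0 0 0"

```text
time_s: 24.55
tcp_pos: [491.3, 129.2, 139.2]
eef_rot: [0.207, 2.693, -0.045]
force: [0.0, 0.3, 0.2]
gripper_width: 0.2
gripper_force: 0.0
```

```bash
python3 bl.py; python3 -c "
from h import *
p,d,c=load('scene');cv2.imwrite('pics/s3.png',cv2.resize(p[130:330,200:430][:,:,::-1],None,fx=3,fy=3,interpolation=cv2.INTER_CUBIC))"
```

```text
top red 253 [[38.3, -13.1, 11.0], [57.1, 2.5, 13.7], [70.5, 20.4, 17.1]]
top blue 48 [[52.6, -55.5, 2.4], [63.7, -48.0, 22.8], [68.9, -38.8, 26.3]]
top yel none
scene red 219 [[38.4, -9.8, 2.6], [50.5, 13.7, 11.8], [68.6, 22.8, 14.5]]
scene blue 66 [[50.9, -50.5, 1.6], [58.9, -43.4, 15.3], [65.9, -39.0, 24.0]]
scene yel none
t 24.65 tcp [490.7 128.8 138.2] tip xyh [ 16.9   4.9 102.2] F panel [-0.9 -0.1  0.5] w 0.1
```

View pics/s3.png

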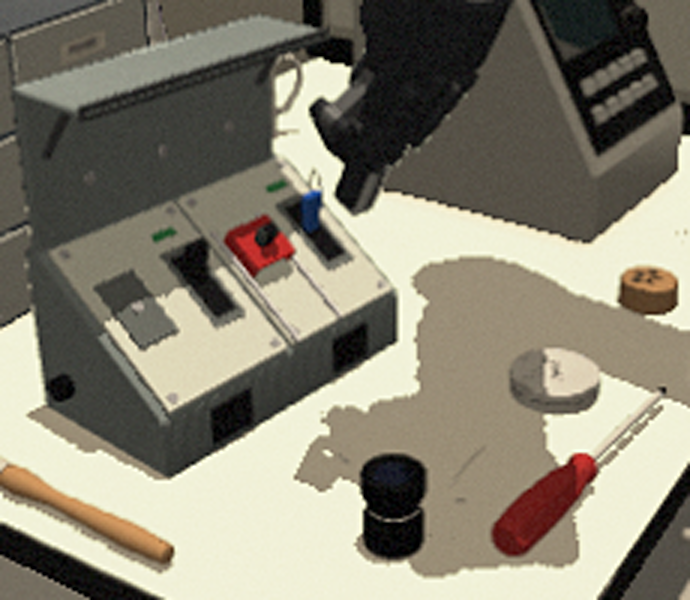

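The picture shows the shutter closed at (260,245), the blue lever up at (311,210), the black lever up at (195,265), the bench items in place and the gripper clear at (360,190).

```bash
python3 -c "
from bench import manip
print(manip.finish_job())"
```

```text
the job is handed in; nothing more can be done
None
```

I completed the trip test and handed the job in: the blue lever dropped on the button press and latched again when lifted, the shutter is home, and the black lever and bench items look undisturbed in the last picture. The hand-in gave no verdict.

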